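# Shut down the bench reactor and move its vessel to the cooling plate

## Robot

A 6-joint arm with a two-finger parallel gripper is mounted at the origin on the work surface. World frame = base frame: x ahead of the robot, y to its left, z up, the work surface at z = 0. Lengths are in m, angles in rad, forces in N, time in s.
With the tool pointing down it reaches from about 0.25 to 0.775 m from the base axis. Payload 4 kg.
Tool frame: the origin (TCP) lies midway between the tips of the shut fingers; the grasp point (between the pads) lies 19 mm behind it (grip_point_offset is the distance from the TCP to the grasp point, in m); z points along the fingers, y is the line along which they close (so a half turn about z gives the same grasp; the last joint's range is limited). The gripper opens to 94 mm and grips with 3 to 60 N. Pads are 16 mm wide; open, the fingers measure 119 mm over their backs; the gripper's body (75 mm by 177 mm) begins 78 mm behind the grasp point.
Start: joints at [1.15, 0.087, 1.371, -0, 1.684, -0.103], TCP at [0.172, 0.522, 0.206] pointing down, gripper open.
Joint ranges: [-3.1, 3.1], [-0.76, 2.03], [0.27, 2.55], [-1.08, 4.22], [0.17, 2.65], [-2.57, 2.57]. Speed limits (rad/s): [2.79, 2.79, 3.14, 3.14, 3.14, 3.14].

## Interface

Orientations are given as [roll, pitch, yaw] about the fixed x, y, z axes, in that order (R = Rz(yaw) Ry(pitch) Rx(roll)).
In Python, from bench import * gives the robot as it stands.
- The arm moves only by the tool carry_out, never from a script. Its argument "commands" is a list of rows, each a list of 6 numbers: the shift along the tool's x, y, z in m, then the turn, a rotation vector about the tool's x, y, z in rad. In form: [[tx, ty, tz, rx, ry, rz], ...]. A call has exactly 5 rows; each row is the pose to reach, as a shift and turn from the pose commanded when the call began, along the tool's axes at that moment; what a row does not reach only later rows make up. A row lasts 1/10 s, in which the tool goes at most 50 mm and 8.59 degrees, less where a joint would pass 70% of its speed; a pose out of reach is approached as far as the arm can. A call with a gripper value outside its range is refused whole. "jaw" is the opening, from 0 (shut) to 1 (fully open), set as the call begins (left out, the last holds). The fingers move at their own pace and stop on an object; the grip force is fixed at half the most. Time passes only in rows, so rows that repeat a pose let the fingers close, or fill a call up. It gives the time, the measured TCP pose, the force, the opening and the grip force at its end, in the units of the state.
- get_obs(): the state, without advancing time (a new reading comes with each control period).
- snapshot(name): name is "side" or "top" or "wrist"; returns a dict with "img" (420x560x3 uint8, red, green, blue), "range_z" (420x560 float32, m along the optical axis (not along the pixel's ray), 0 where there is no reading), "fx", "fy", "cx", "cy" (pixels), "R" (3x3) and "t" (3): a world point X has camera coordinates R X + t. Camera axes: x right, y down, z forward; pixel columns grow to the right and rows downward; lengths in m; the calibration is good to about 2 mm. A picture is of the moment at which its call begins.
- close_job(): hands the job in; it is judged then, once.
The state is a dict: "time": time; "joint_positions": joint angles; "qvel": joint speeds; "joint_torque": joint torques, N m; "tool_pos": TCP position; "ee_rot": TCP orientation; "wrist_force": force on the tool from outside, world axes, zero at the start; "wrist_torque": the same for the moment, N m; "width": finger opening in m; "finger_force": force on a finger pad.
Only numpy, scipy, OpenCV 4.12 (cv2) and the standard library are available. Lean on these libraries where they do the work, as an engineer would, in place of code of your own. Each camera call takes 0.05 s, during which the arm holds its last target. There are 200 camera calls.

## Task

The reaction is finished: on the control box press the small round key (stirrer stop) fully down and let it come up again, then do the same with the large round key (heater off), and do not press the square start key. Only then lift the steel reaction vessel by its handle out of the heater, keeping it upright, and set it down gently on the round finned cooling plate so that its whole foot rests on the plate. Leave the jar, the beaker and the wrench that lie about as they are.

Things in the scene. Friction and masses are not known exactly. Their poses are not given: they have to be found in the camera images.
- vessel: Closed steel reaction vessel, 0.55 to 0.95 kg, upright in the heater at the start. Origin: centre of its underside. Body dia 88, lid dia 104 up to z 116, lid fittings up to z 139 at (28, 28) and (-28, -28). Fixed handle above the lid: straight white bar along own x, 90 long, 12 wide (y), z 158 to 172, on posts (10 by 12) at x +-40.
- vessel_handle (a point): Centre of the vessel's handle bar, 165 above the vessel's underside; the bar runs along the x axis of this frame, so close the fingers along y.
- heater: Fixed heater: square aluminium housing 130 by 130, 45 high, with a round steel jacket dia 128 on top, rim at z 80. Its round well (dia 100) has its floor at z 50, so the vessel starts 30 deep in it with 6 play around and must be lifted straight up at least 30. Origin: centre of its underside on the bench.
- cooler: Fixed round finned aluminium cooling plate, dia 120, flat top (fine concentric grooves) at z 30, no rim. Origin: centre of its underside on the bench. It may stand to the left or to the right of the control box, the heater on the other side.
- control_box: Fixed white control box, 90 (own x) by 150 (own y) by 50 high, between heater and cooling plate. Origin: centre of its underside. On its top, in a row along its own y and 12 to the robot's side of its middle, three dark keys 12 proud of the top: small round (y +48), square start key (y 0), large round (y -48).
- key_small_top (a point): Top centre of the small round key (dia 18), stirrer stop; 62 above the bench.
- key_small (a joint): Travel of the small round key, m: 0 up, 0.005 fully down. Moves straight down, spring back; 1.5 N starts it, 5 N holds it fully down.
- key_large_top (a point): Top centre of the large round key (dia 34), heater off; 62 above the bench.
- key_large (a joint): Travel of the large round key, m: as for the small one.
- key_start_top (a point): Top centre of the square key (24 by 24) between the two round ones, 48 from each: the start key, not to be pressed.
- key_start (a joint): Travel of the square start key, m: as for the others.
- jar: Bystander: closed amber glass jar, dia 56, 85 tall (mm). Origin: centre of its underside.
- beaker: Bystander: open glass beaker, dia 60, 75 tall (mm). Origin: centre of its underside.
- wrench: Bystander: steel open-ended wrench, 140 long, lying flat (mm). Origin: middle of its length, on its underside.
Not all that is in view belongs to the job. What is shaped like the vessel but brown or yellow is not meant. Of the things that look like the cooler, take the one that is farthest to the robot's left at the start.

How it is judged:
By the outcome, as a careful person would: the job done as asked, in the order asked, and still so for the second after the job is handed in, with the robot touching nothing.
It also fails if it takes over 62 s, if anything falls off the work surface, if the arm or the gripper's body presses on something with over 40 N, if the wrist force passes 120 N, or if a joint passes its speed limit or range.

## Working session

There is one attempt and no reset: what is moved stays moved. The work goes in short steps, Python scripts to look and compute and a tool call to move; the robot and the scene stay as the last step left them, time stands still between calls to the robot, and variables do not carry over. Pictures are saved under pics/ and viewed, at most 10 in all, crops included, and the job is handed in when it is done.

Besides the shell and the picture viewer there is one more tool, called in YAML: its name, and indented under it one key for each argument. carry_out: Moves the arm, as the interface text tells. Its arguments: {"type":"object","properties":{"commands":{"type":"array","items":{"type":"array","items":{"type":"number"}}},"jaw":{"type":"number"}},"required":["commands"]}

```bash
mkdir -p pics
python3 - <<'E'
from bench import *
import cv2,numpy as np,pickle
for n in("top","side"):
    s=snapshot(n); pickle.dump(s,open(n+".pkl","wb")); cv2.imwrite(f"pics/{n}0.png",s["img"][:,:,::-1]); print(n,s["fx"],s["cx"],s["cy"],-s["R"].T@s["t"],s["R"].round(3).tolist())
o=get_obs(); print({k:np.round(v,3).tolist() for k,v in o.items()})
E
```

```text
top 423.61109275789715 278.6971339921498 210.41221170908375 [ 0.42867971 -0.05584275  1.04745448] [[-0.005, -1.0, -0.01], [-0.991, 0.006, -0.13], [0.13, 0.009, -0.991]]
side 490.5635803707884 279.2933931877658 213.12742131995046 [0.43382435 0.71477336 0.94469565] [[-0.986, -0.166, 0.01], [-0.127, 0.713, -0.689], [0.107, -0.681, -0.725]]
{'time': 0.1, 'joint_positions': [1.15, 0.088, 1.372, -0.0, 1.684, -0.103], 'qvel': [-0.002, -0.002, -0.003, 0.001, 0.002, 0.0], 'joint_torque': [0.002, -34.125, -30.33, 0.072, 0.03, -0.0], 'tool_pos': [0.172, 0.522, 0.204], 'ee_rot': [-3.14, -0.0, 2.824], 'wrist_force': [-0.096, 0.425, 1.241], 'wrist_torque': [-0.009, 0.014, 0.014], 'finger_force': 0.0, 'width': 0.094}
```

View pics/top0.png

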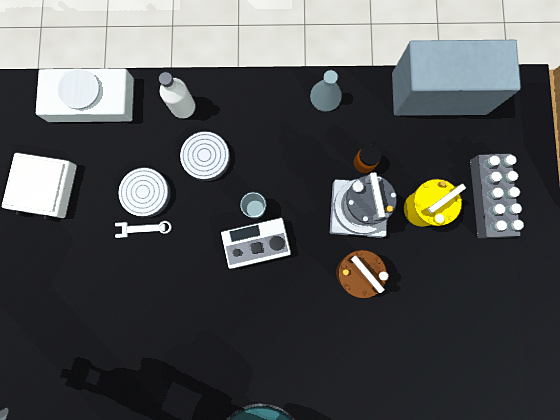

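View pics/side0.png

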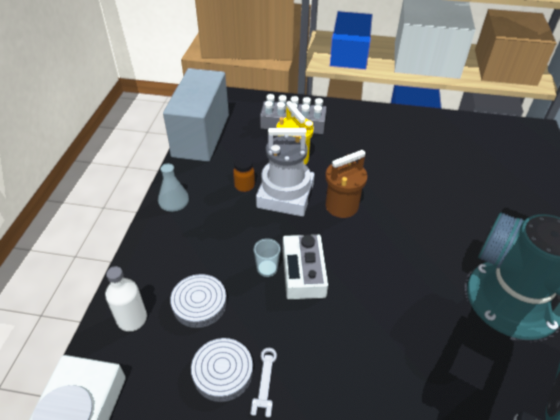

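Candidates for the cooler are the ringed discs at top-view (143,191) and (204,155). The one at (143,191) is farthest to the robot's left (+y is image left). The grey disc on the white box at (80,90) is a hotplate, not finned. Vessels: steel at (370,198) in the heater is the one meant; brown (362,273) and yellow (435,203) are not. Keys: small (237,252), square (257,247), large (277,242).

```bash
cat > h.py <<'E'
import numpy as np,cv2,pickle
def ray(s,uv,z):
    uv=np.atleast_2d(uv).astype(float); d=np.c_[(uv[:,0]-s["cx"])/s["fx"],(uv[:,1]-s["cy"])/s["fy"],np.ones(len(uv))]@s["R"]
    c=-s["R"].T@s["t"]; return c+d*((z-c[2])/d[:,2])[:,None]
def cloud(s):
    v,u=np.mgrid[:420,:560]; Z=s["range_z"]; P=np.stack([(u-s["cx"])/s["fx"]*Z,(v-s["cy"])/s["fy"]*Z,Z],-1)
    P=(P-s["t"])@s["R"]; P[Z==0]=np.nan; return P
E
python3 - <<'E'
from h import *
for n,pts in (("top",dict(small=(237,252),sq=(257,247),large=(277,242),cool=(143,191),cool2=(204,155),h=(378,183))),("side",dict(small=(312,274),sq=(310,257),large=(308,241),cool=(222,367),cool2=(198,299),h=(287,133)))):
    s=pickle.load(open(n+".pkl","rb")); P=cloud(s); g=s["img"]
    for k,(u,v) in pts.items(): print(n,k,P[v,u].round(4))
    hsv=cv2.cvtColor(g,cv2.COLOR_RGB2HSV)
    # cooler tops by height
    for k in("cool","cool2"):
        u,v=pts[k]; m=(np.abs(P[...,2]-.03)<.012)&(hsv[...,2]>60); 
        _,l=cv2.connectedComponents(cv2.morphologyEx(m.astype(np.uint8),cv2.MORPH_OPEN,np.ones((3,3))))
        c,_=cv2.findContours((l==l[v,u]).astype(np.uint8),0,2); c=max(c,key=cv2.contourArea)
        w=ray(s,c[:,0],.03)[:,:2]; (x,y),r=cv2.minEnclosingCircle((w*1000).astype(np.float32)); print(k,w.mean(0),x,y,r)
    # handle: P height .2-.235 near & white
    u,v=pts["h"]; m=(P[...,2]>.2)&(P[...,2]<.235)&(hsv[...,1]<40)&(hsv[...,2]>150)
    yy,xx=np.nonzero(m); k=np.hypot(xx-u,yy-v)<40
    w=ray(s,np.c_[xx,yy][k],.222)[:,:2]
    rr=cv2.minAreaRect((w*1000).astype(np.float32)); print("handle",k.sum(),w.mean(0),rr,np.nanmean(P[yy[k],xx[k]],0))
    # keys: dark in box
    m=(np.abs(P[...,2]-.06)<.012); u,v=pts["sq"]; m&=(hsv[...,2]<75)
    _,l,st,ce=cv2.connectedComponentsWithStats(m.astype(np.uint8))
    for i in range(1,len(st)):
        if st[i,4]>25 and np.hypot(*(ce[i]-[u,v]))<45: print("dark",ce[i].round(1),st[i],ray(s,ce[i],.062).round(4))
    b=cv2.resize(g[pts["sq"][1]-40:pts["sq"][1]+40,pts["sq"][0]-50:pts["sq"][0]+50],None,fx=4,fy=4,interpolation=2)
    b2=cv2.resize(g[pts["h"][1]-40:pts["h"][1]+40,pts["h"][0]-50:pts["h"][0]+50],None,fx=4,fy=4,interpolation=2)
    cc=cv2.resize(g[pts["cool"][1]-40:pts["cool"][1]+40,max(0,pts["cool"][0]-20):max(0,pts["cool"][0]-20)+100],None,fx=4,fy=4,interpolation=2)
    hot=np.hstack([b,b2]); cv2.imwrite(f"pics/c_{n}.png",hot[:,:,::-1]); cv2.imwrite(f"pics/cc_{n}.png",cc[:,:,::-1])
a=cv2.imread("pics/c_top.png");b=np.hstack([cv2.imread("pics/cc_top.png"),cv2.imread("pics/c_side.png")[:,:400]])[:280]
cv2.imwrite("pics/crop1.png",np.vstack([a,b]))
E
```

```text
top small [0.4617 0.0502 0.0614]
top sq [0.4731 0.0038 0.0609]
top large [ 0.4843 -0.0427  0.0618]
top cool [0.6128 0.2851 0.0289]
top cool2 [0.7023 0.1374 0.028 ]
top h [ 0.6019 -0.2583  0.1649]
cool [0.61051747 0.2850065 ] 611.3728637695312 285.18511962890625 60.7297248840332
cool2 [0.70113262 0.13863287] 701.7513427734375 136.332763671875 60.80404281616211
handle 318 [ 0.56734227 -0.24128422] ((567.4677734375, -240.91165161132812), (88.794677734375, 15.7080078125), 10.609735488891602) [ 0.56777632 -0.2418556   0.21941754]
dark [244.4 232.8] [230 225  30  16 255] [[0.5062 0.0332 0.062 ]]
dark [278.1 242.3] [271 236  14  14 121] [[ 0.4835 -0.0452  0.062 ]]
dark [258.2 247.8] [253 242  10  12  55] [[0.4711 0.001  0.062 ]]
side small [0.4616 0.0568 0.0619]
side sq [0.4719 0.0105 0.0628]
side large [ 0.4824 -0.0362  0.0629]
side cool [0.6105 0.2908 0.0321]
side cool2 [0.7019 0.144  0.03  ]
side h [ 0.5678 -0.2402  0.2142]
cool [0.61040143 0.28742377] 610.875 289.4803771972656 61.98004913330078
cool2 [0.70605055 0.14702288] 701.1149291992188 141.22198486328125 63.447933197021484
handle 262 [ 0.56823393 -0.23285126] ((565.6254272460938, -228.32113647460938), (87.51067352294922, 35.339271545410156), 10.307748794555664) [ 0.5690068  -0.23815575  0.21789992]
dark [307.5 241.1] [302 235  12  13 121] [[ 0.4836 -0.0363  0.062 ]]
dark [309.6 257.2] [305 253  10   9  76] [[0.4728 0.0108 0.062 ]]
dark [292.8 266.6] [288 256  11  22 187] [[0.5067 0.0438 0.062 ]]
dark [311.6 274.3] [309 271   6   7  34] [[0.4623 0.0577 0.062 ]]
```

View pics/crop1.png

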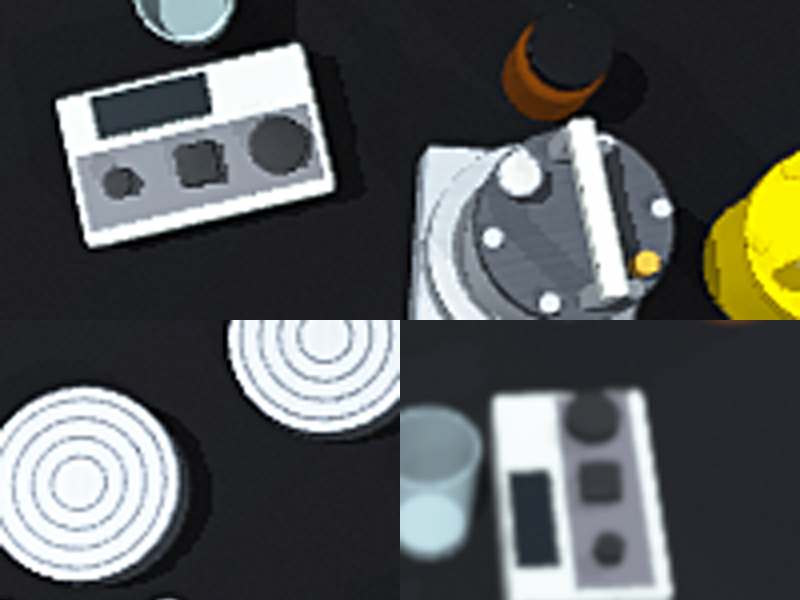

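The crops confirm the keys (small, square, large from left to right), the finned cooler at (143,191), and the grey steel vessel with its white bar. The top and side views disagree by 5–8 mm in y, so I'll settle that with the wrist camera. Moving over the small key now.

carry_out:
  commands:
    - [-0.037, -0.031, 0, 0, 0, 0]
    - [-0.074, -0.062, 0, 0, 0, 0]
    - [-0.111, -0.093, 0, 0, 0, 0]
    - [-0.148, -0.124, 0, 0, 0, 0]
    - [-0.185, -0.155, 0, 0, 0, 0]
  jaw: 0

```text
time: 0.6
tool_pos: [0.2995, 0.3156, 0.205]
ee_rot: [-3.141, -0.0, 2.825]
wrist_force: [0.6, 0.4, -1.0]
width: 0.0571
finger_force: 0.0
```

carry_out:
  commands:
    - [-0.037, -0.031, 0, 0, 0, 0]
    - [-0.074, -0.062, 0, 0, 0, 0]
    - [-0.111, -0.093, 0, 0, 0, 0]
    - [-0.148, -0.124, 0, 0, 0, 0]
    - [-0.185, -0.155, 0, 0, 0, 0]

```text
time: 1.1
tool_pos: [0.4269, 0.1105, 0.2052]
ee_rot: [3.141, -0.0, 2.824]
wrist_force: [1.5, -0.0, 1.0]
width: 0.0174
finger_force: 0.0
```

carry_out:
  commands:
    - [-0.025, -0.02, 0, 0, 0, 0]
    - [-0.04, -0.035, 0.01, 0, 0, 0]
    - [-0.052, -0.045, 0.02, 0, 0, 0]
    - [-0.052, -0.045, 0.03, 0, 0, 0]
    - [-0.052, -0.045, 0.03, 0, 0, 0]

```text
time: 1.6
tool_pos: [0.4602, 0.0539, 0.173]
ee_rot: [-3.141, -0.005, 2.824]
wrist_force: [-0.5, 0.2, -0.8]
width: 0.0003
finger_force: 0.0
```

Run:
```python
from bench import *
from h import *
o=get_obs(); print({k:np.round(o[k],4).tolist() for k in("time","tool_pos","ee_rot","wrist_force")})
for n in("wrist","top","side"):
    s=snapshot(n); pickle.dump(s,open(n+"1.pkl","wb")); cv2.imwrite(f"pics/{n}1.png",s["img"][:,:,::-1])
```

```text
{'time': 1.6, 'tool_pos': [0.4602, 0.0539, 0.173], 'ee_rot': [-3.1408, -0.0049, 2.8239], 'wrist_force': [-0.4626, 0.2091, -0.8236]}
```

View pics/wrist1.png

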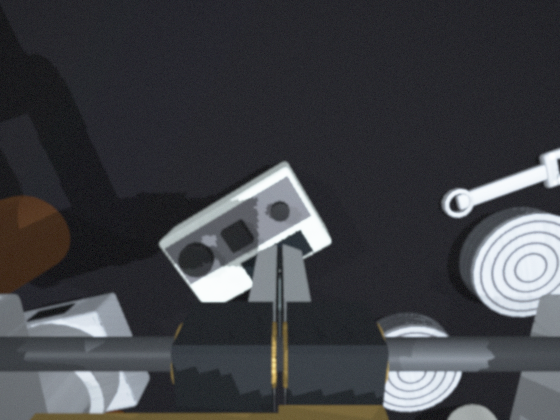

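The wrist view shows the small key at (280,211), square (237,235), large (196,260) and the cooler at (530,267). Next I'll measure them from here.

Run:
```python
from h import *
s=pickle.load(open("wrist1.pkl","rb")); P=cloud(s)
for k,p,z in(("small",(280,211),.062),("sq",(237,235),.062),("large",(196,260),.062),("cool",(530,267),.03),("cool2",(410,362),.03)): print(k,ray(s,p,z)[0].round(4),P[p[1],p[0]].round(4))
print("cam",-s["R"].T@s["t"])
# finger tip as seen in top/side: highest-known TCP check
for n in("top1","side1"):
    s=pickle.load(open(n+".pkl","rb")); X=s["R"]@np.array([.4602,.0539,.173])+s["t"]; print(n,X[:2]/X[2]*s["fx"]+[s["cx"],s["cy"]])
a=[]
for n in("top1","side1"):
    s=pickle.load(open(n+".pkl","rb")); X=s["R"]@np.array([.4602,.0539,.173])+s["t"]; u,v=(X[:2]/X[2]*s["fx"]+[s["cx"],s["cy"]]).round().astype(int)
    a.append(cv2.resize(s["img"][v-50:v+50,u-50:u+50],(400,400),interpolation=2))
cv2.imwrite("pics/tip1.png",np.hstack(a)[:,:,::-1])
```

```text
small [0.4594 0.054  0.062 ] [0.4596 0.054  0.0612]
sq [0.469  0.0083 0.062 ] [0.4688 0.0084 0.0626]
large [ 0.4805 -0.038   0.062 ] [ 0.4804 -0.0379  0.0623]
cool [0.6108 0.2867 0.03  ] [0.6105 0.2865 0.0303]
cool2 [0.6898 0.1388 0.03  ] [0.4459 0.0907 0.2874]
cam [0.38434398 0.07860824 0.35236057]
top1 [229.39008201 250.96293799]
side1 [315.99679457 240.70594199]
```

View pics/tip1.png

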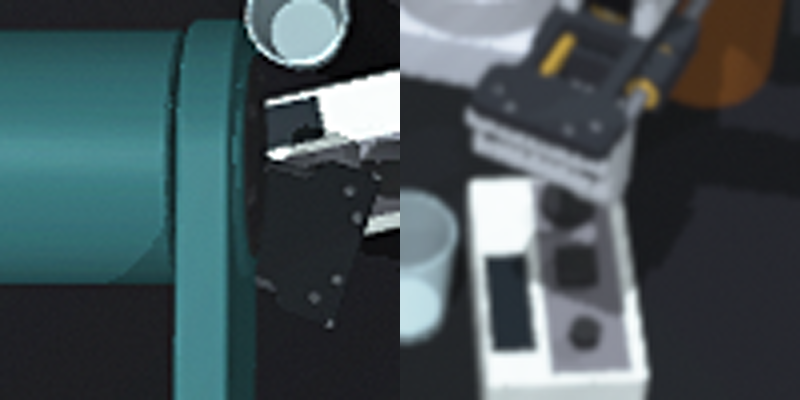

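carry_out:
  commands:
    - [0, 0, 0.03, 0, 0, 0]
    - [0, 0, 0.06, 0, 0, 0]
    - [0, 0, 0.085, 0, 0, 0]
    - [0, 0, 0.1, 0, 0, 0]
    - [0, 0, 0.105, 0, 0, 0]

```text
time: 2.25
tool_pos: [0.4605, 0.0543, 0.0692]
ee_rot: [-3.141, -0.002, 2.825]
wrist_force: [0.1, -0.1, 0.1]
width: 0.0005
finger_force: 0.0
```

carry_out:
  commands:
    - [0, 0, 0.003, 0, 0, 0]
    - [0, 0, 0.005, 0, 0, 0]
    - [0, 0, 0.007, 0, 0, 0]
    - [0, 0, 0.009, 0, 0, 0]
    - [0, 0, 0.009, 0, 0, 0]

```text
time: 2.75
tool_pos: [0.4624, 0.0534, 0.0621]
ee_rot: [3.141, 0.001, 2.824]
wrist_force: [0.3, 0.6, 1.1]
width: 0.0006
finger_force: 0.7
```

carry_out:
  commands:
    - [0, 0, 0.002, 0, 0, 0]
    - [0, 0, 0.003, 0, 0, 0]
    - [0, 0, 0.004, 0, 0, 0]
    - [0, 0, 0.005, 0, 0, 0]
    - [0, 0, 0.005, 0, 0, 0]

```text
time: 3.25
tool_pos: [0.4625, 0.0534, 0.0573]
ee_rot: [3.141, 0.002, 2.824]
wrist_force: [0.1, 0.8, 5.2]
width: 0.0008
finger_force: 2.8
```

carry_out:
  commands:
    - [0, 0, 0.001, 0, 0, 0]
    - [0, 0, 0.002, 0, 0, 0]
    - [0, 0, 0.003, 0, 0, 0]
    - [0, 0, 0.003, 0, 0, 0]
    - [0, 0, 0.003, 0, 0, 0]

```text
time: 3.75
tool_pos: [0.4626, 0.0534, 0.057]
ee_rot: [3.141, 0.002, 2.824]
wrist_force: [-6.1, 0.6, 18.4]
width: 0.0006
finger_force: 9.1
```

The key bottomed out at 18 N with z stopped at 0.057. Releasing it and crossing over to the large key.

carry_out:
  commands:
    - [0, 0, -0.005, 0, 0, 0]
    - [0, 0, -0.012, 0, 0, 0]
    - [0, 0, -0.025, 0, 0, 0]
    - [0, 0, -0.036, 0, 0, 0]
    - [0, 0, -0.036, 0, 0, 0]

```text
time: 4.25
tool_pos: [0.463, 0.0533, 0.0913]
ee_rot: [3.141, 0.003, 2.824]
wrist_force: [0.6, -0.0, -0.3]
width: 0.0006
finger_force: 0.0
```

carry_out:
  commands:
    - [-0.014, -0.023, 0, 0, 0, 0]
    - [-0.03, -0.05, 0, 0, 0, 0]
    - [-0.042, -0.072, 0, 0, 0, 0]
    - [-0.048, -0.082, 0.005, 0, 0, 0]
    - [-0.048, -0.082, 0.013, 0, 0, 0]

```text
time: 4.75
tool_pos: [0.4821, -0.0405, 0.0761]
ee_rot: [3.141, 0.0, 2.821]
wrist_force: [-0.1, 0.7, 0.1]
width: 0.0004
finger_force: 0.0
```

carry_out:
  commands:
    - [0, 0, 0.006, 0, 0, 0]
    - [0, 0, 0.01, 0, 0, 0]
    - [0, 0, 0.013, 0, 0, 0]
    - [0, 0, 0.015, 0, 0, 0]
    - [0, 0, 0.017, 0, 0, 0]

```text
time: 5.25
tool_pos: [0.4816, -0.0387, 0.0597]
ee_rot: [3.141, -0.0, 2.825]
wrist_force: [-1.7, 1.5, 3.5]
width: 0.0008
finger_force: 1.6
```

carry_out:
  commands:
    - [0, 0, 0.001, 0, 0, 0]
    - [0, 0, 0.002, 0, 0, 0]
    - [0, 0, 0.003, 0, 0, 0]
    - [0, 0, 0.004, 0, 0, 0]
    - [0, 0, 0.004, 0, 0, 0]

```text
time: 5.75
tool_pos: [0.4819, -0.0391, 0.0571]
ee_rot: [3.14, 0.0, 2.824]
wrist_force: [-5.2, 2.9, 10.5]
width: 0.0004
finger_force: 5.2
```

carry_out:
  commands:
    - [0, 0, 0.001, 0, 0, 0]
    - [0, 0, 0.002, 0, 0, 0]
    - [0, 0, 0.002, 0, 0, 0]
    - [0, 0, 0.002, 0, 0, 0]
    - [0, 0, 0.002, 0, 0, 0]

```text
time: 6.25
tool_pos: [0.482, -0.039, 0.057]
ee_rot: [3.14, 0.001, 2.824]
wrist_force: [-8.1, 4.0, 18.1]
width: 0.0006
finger_force: 9.2
```

carry_out:
  commands:
    - [0, 0, -0.005, 0, 0, 0]
    - [0, 0, -0.012, 0, 0, 0]
    - [0, 0, -0.035, 0, 0, 0]
    - [0, 0, -0.08, 0, 0, 0]
    - [0, 0, -0.12, 0, 0, 0]

```text
time: 6.75
tool_pos: [0.4817, -0.0401, 0.1741]
ee_rot: [-3.141, -0.0, 2.823]
wrist_force: [0.1, -0.3, 0.2]
width: 0.0007
finger_force: 0.0
```

carry_out:
  commands:
    - [0, 0, -0.04, 0, 0, 0]
    - [0, 0, -0.08, 0, 0, 0]
    - [0, 0, -0.1, 0, 0, 0]
    - [0, 0, -0.1, 0, 0, 0]
    - [0, 0, -0.1, 0, 0, 0]
  jaw: 1

```text
time: 7.25
tool_pos: [0.4819, -0.0399, 0.2725]
ee_rot: [-3.141, -0.0, 2.823]
wrist_force: [-0.3, -0.5, -0.6]
width: 0.037
finger_force: 0.0
```

Run:
```python
from bench import *
o=get_obs(); print(o["tool_pos"],o["ee_rot"],o["joint_positions"])
```

```text
[ 0.48187546 -0.03988096  0.27247658] [-3.14107949e+00 -3.15484583e-04  2.82332668e+00] [-1.99555504e-01 -6.46323462e-02  1.39256449e+00 -4.86513115e-04
  1.81403452e+00 -1.45220302e+00]
```

carry_out:
  commands:
    - [-0.028, -0.032, 0, 0, 0, -0.1]
    - [-0.056, -0.064, 0, 0, 0, -0.2]
    - [-0.085, -0.096, 0, 0, 0, -0.3]
    - [-0.114, -0.128, 0, 0, 0, -0.4]
    - [-0.143, -0.161, 0, 0, 0, -0.503]

```text
time: 7.75
tool_pos: [0.567, -0.2385, 0.2699]
ee_rot: [3.139, -0.004, -2.952]
wrist_force: [0.6, 0.8, 0.2]
width: 0.077
finger_force: 0.0
```

carry_out:
  commands:
    - [0, 0, 0, 0, 0, 0]
    - [0, 0, 0, 0, 0, 0]
    - [0, 0, 0, 0, 0, 0]
    - [0, 0, 0, 0, 0, 0]
    - [0, 0, 0, 0, 0, 0]

```text
time: 8.25
tool_pos: [0.5671, -0.2359, 0.2742]
ee_rot: [-3.141, 0.001, -2.955]
wrist_force: [-0.4, -0.2, 0.8]
width: 0.0941
finger_force: 0.0
```

Run:
```python
from bench import *
from h import *
o=get_obs(); print({k:np.round(o[k],4).tolist() for k in("time","tool_pos","ee_rot","joint_positions")})
s=snapshot("wrist"); P=cloud(s); hsv=cv2.cvtColor(s["img"],cv2.COLOR_RGB2HSV)
m=(P[...,2]>.205)&(P[...,2]<.235)&(hsv[...,1]<50)&(hsv[...,2]>120)
print(m.sum()); yy,xx=np.nonzero(m); k=np.hypot(P[yy,xx,0]-.567,P[yy,xx,1]+.238)<.07
w=P[yy[k],xx[k]]; print(w.mean(0),cv2.minAreaRect((w[:,:2]*1000).astype(np.float32)))
cv2.imwrite("pics/wrist2.png",s["img"][:,:,::-1])
```

```text
{'time': 8.25, 'tool_pos': [0.5671, -0.2359, 0.2742], 'ee_rot': [-3.141, 0.001, -2.9551], 'joint_positions': [-0.4865, 0.2306, 1.0724, 0.0002, 1.8375, -2.2438]}
1815
[ 0.56344861 -0.24346437  0.22117267] ((567.2836303710938, -242.8892364501953), (90.09468841552734, 11.837177276611328), 9.42577838897705)
```

View pics/wrist2.png

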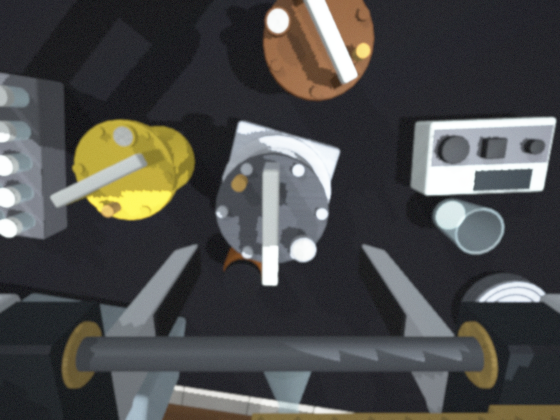

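The bar is at (270,225), about 5 mm off the finger midline at column 280. Its size, 90 x 11.8 mm, matches the handle. Correcting and descending.

carry_out:
  commands:
    - [0.001, -0.005, 0.02, 0, 0, 0]
    - [0.001, -0.005, 0.04, 0, 0, 0]
    - [0.001, -0.005, 0.06, 0, 0, 0]
    - [0.001, -0.005, 0.072, 0, 0, 0]
    - [0.001, -0.005, 0.076, 0, 0, 0]

```text
time: 8.8
tool_pos: [0.5666, -0.2415, 0.196]
ee_rot: [3.14, -0.002, -2.956]
wrist_force: [0.4, -0.6, -0.3]
width: 0.094
finger_force: 0.0
```

carry_out:
  commands:
    - [0, 0, 0, 0, 0, 0]
    - [0, 0, 0, 0, 0, 0]
    - [0, 0, 0, 0, 0, 0]
    - [0, 0, 0, 0, 0, 0]
    - [0, 0, 0, 0, 0, 0]
  jaw: 0

```text
time: 9.3
tool_pos: [0.5675, -0.2423, 0.1981]
ee_rot: [-3.141, 0.001, -2.956]
wrist_force: [0.2, -0.5, 0.4]
width: 0.0576
finger_force: 0.0
```

carry_out:
  commands:
    - [0, 0, 0, 0, 0, 0]
    - [0, 0, 0, 0, 0, 0]
    - [0, 0, 0, 0, 0, 0]
    - [0, 0, 0, 0, 0, 0]
    - [0, 0, 0, 0, 0, 0]

```text
time: 9.8
tool_pos: [0.5672, -0.2422, 0.1974]
ee_rot: [3.142, 0.0, -2.956]
wrist_force: [-0.3, 0.6, -0.4]
width: 0.0174
finger_force: 0.0
```

carry_out:
  commands:
    - [0, 0, 0, 0, 0, 0]
    - [0, 0, 0, 0, 0, 0]
    - [0, 0, 0, 0, 0, 0]
    - [0, 0, 0, 0, 0, 0]
    - [0, 0, 0, 0, 0, 0]

```text
time: 10.3
tool_pos: [0.5673, -0.2424, 0.1974]
ee_rot: [-3.141, 0.0, -2.957]
wrist_force: [0.3, -1.3, -0.7]
width: 0.0118
finger_force: 30.0
```

carry_out:
  commands:
    - [0, 0, -0.004, 0, 0, 0]
    - [0, 0, -0.01, 0, 0, 0]
    - [0, 0, -0.017, 0, 0, 0]
    - [0, 0, -0.024, 0, 0, 0]
    - [0, 0, -0.031, 0, 0, 0]

```text
time: 10.8
tool_pos: [0.5673, -0.2421, 0.229]
ee_rot: [3.141, -0.0, -2.956]
wrist_force: [-0.0, 0.3, -6.4]
width: 0.0118
finger_force: 30.0
```

carry_out:
  commands:
    - [0, 0, -0.01, 0, 0, 0]
    - [0, 0, -0.02, 0, 0, 0]
    - [0, 0, -0.03, 0, 0, 0]
    - [0, 0, -0.04, 0, 0, 0]
    - [0, 0, -0.05, 0, 0, 0]

```text
time: 11.3
tool_pos: [0.5673, -0.2423, 0.2796]
ee_rot: [-3.141, 0.0, -2.956]
wrist_force: [0.4, -0.3, -6.7]
width: 0.0117
finger_force: 30.0
```

carry_out:
  commands:
    - [0, 0, -0.008, 0, 0, 0]
    - [0, 0, -0.013, 0, 0, 0]
    - [0, 0, -0.015, 0, 0, 0]
    - [0, 0, -0.015, 0, 0, 0]
    - [0, 0, -0.015, 0, 0, 0]

```text
time: 11.8
tool_pos: [0.5671, -0.2421, 0.2928]
ee_rot: [3.141, -0.001, -2.956]
wrist_force: [0.9, -0.1, -6.8]
width: 0.0119
finger_force: 30.0
```

Run:
```python
from bench import *
from h import *
o=get_obs(); print({k:np.round(o[k],4).tolist() for k in("time","tool_pos","ee_rot","wrist_force","width","finger_force")})
s=snapshot("side"); cv2.imwrite("pics/side2.png",s["img"][:,:,::-1])
# jar position check of the beaker height along route, move numbers
y=o["ee_rot"][2]; d=np.array([.611,.2868])-o["tool_pos"][:2]
print(d@[np.cos(y),np.sin(y)],d@[np.sin(y),-np.cos(y)])
```

```text
{'time': 11.8, 'tool_pos': [0.5671, -0.2421, 0.2928], 'ee_rot': [3.1408, -0.0008, -2.9564], 'wrist_force': [0.8917, -0.1011, -6.7889], 'width': 0.0119, 'finger_force': 29.972}
-0.14056293981898033 0.5118151967548019
```

View pics/side2.png

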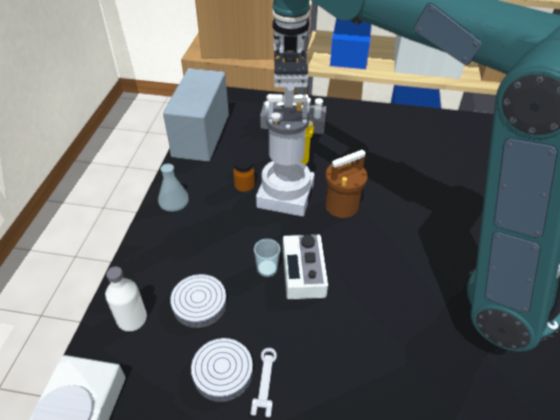

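The vessel hangs upright at (288,140), clear of the heater, and weighs about 6.8 N. Moving smoothly over to the cooler.

carry_out:
  commands:
    - [-0.0013, 0.0048, 0, 0, 0, 0]
    - [-0.004, 0.0145, 0, 0, 0, 0]
    - [-0.0079, 0.0289, 0, 0, 0, 0]
    - [-0.0132, 0.0482, 0, 0, 0, 0]
    - [-0.0185, 0.0675, 0, 0, 0, 0]

```text
time: 12.35
tool_pos: [0.573, -0.1705, 0.2935]
ee_rot: [3.141, 0.0, -2.956]
wrist_force: [-0.2, 0.2, -6.3]
width: 0.0118
finger_force: 30.0
```

carry_out:
  commands:
    - [-0.0053, 0.0193, 0, 0, 0, 0]
    - [-0.0106, 0.0386, 0, 0, 0, 0]
    - [-0.0159, 0.0579, 0, 0, 0, 0]
    - [-0.0212, 0.0772, 0, 0, 0, 0]
    - [-0.0265, 0.0964, 0, 0, 0, 0]

```text
time: 12.85
tool_pos: [0.581, -0.0704, 0.2937]
ee_rot: [3.141, 0.0, -2.955]
wrist_force: [0.2, 0.4, -6.8]
width: 0.0118
finger_force: 30.0
```

carry_out:
  commands:
    - [-0.0053, 0.0193, 0, 0, 0, 0]
    - [-0.0106, 0.0386, 0, 0, 0, 0]
    - [-0.0159, 0.0579, 0, 0, 0, 0]
    - [-0.0212, 0.0772, 0, 0, 0, 0]
    - [-0.0265, 0.0964, 0, 0, 0, 0]

```text
time: 13.35
tool_pos: [0.5891, 0.0292, 0.2938]
ee_rot: [3.141, 0.0, -2.955]
wrist_force: [-0.2, -0.3, -6.2]
width: 0.0114
finger_force: 30.0
```

carry_out:
  commands:
    - [-0.0053, 0.0193, 0, 0, 0, 0]
    - [-0.0106, 0.0386, 0, 0, 0, 0]
    - [-0.0159, 0.0579, 0, 0, 0, 0]
    - [-0.0212, 0.0772, 0, 0, 0, 0]
    - [-0.0265, 0.0964, 0, 0, 0, 0]

```text
time: 13.85
tool_pos: [0.5971, 0.1287, 0.2938]
ee_rot: [3.141, 0.0, -2.955]
wrist_force: [-1.1, -0.5, -6.6]
width: 0.0116
finger_force: 30.0
```

carry_out:
  commands:
    - [-0.0053, 0.0193, 0, 0, 0, 0]
    - [-0.0106, 0.0386, 0, 0, 0, 0]
    - [-0.0159, 0.0579, 0, 0, 0, 0]
    - [-0.0212, 0.0772, 0, 0, 0, 0]
    - [-0.0265, 0.0964, 0, 0, 0, 0]

```text
time: 14.35
tool_pos: [0.6053, 0.2282, 0.2937]
ee_rot: [3.141, -0.0, -2.955]
wrist_force: [0.3, -0.6, -5.9]
width: 0.0118
finger_force: 30.0
```

carry_out:
  commands:
    - [-0.005, 0.0183, 0, 0, 0, 0]
    - [-0.0095, 0.0347, 0, 0, 0, 0]
    - [-0.013, 0.0475, 0, 0, 0, 0]
    - [-0.0153, 0.0555, 0, 0, 0, 0]
    - [-0.0162, 0.0585, 0, 0, 0, 0]

```text
time: 14.85
tool_pos: [0.6114, 0.2874, 0.2932]
ee_rot: [3.142, -0.0, -2.956]
wrist_force: [0.3, -0.5, -7.2]
width: 0.0115
finger_force: 30.0
```

Run:
```python
from bench import *
from h import *
o=get_obs(); print({k:np.round(o[k],4).tolist() for k in("time","tool_pos","ee_rot","wrist_force","width","joint_positions")})
a=[]
for n in("side","top"):
    s=snapshot(n); pickle.dump(s,open(n+"3.pkl","wb")); X=s["R"]@np.array([.611,.287,.1])+s["t"]; u,v=(X[:2]/X[2]*s["fx"]+[s["cx"],s["cy"]]).astype(int); u=max(u,100);v=min(v,300)
    a.append(cv2.resize(s["img"][v-120:v+120,u-100:u+100],(400,480)))
cv2.imwrite("pics/over.png",np.hstack(a)[:,:,::-1])
```

```text
{'time': 14.85, 'tool_pos': [0.6114, 0.2874, 0.2932], 'ee_rot': [3.1416, -0.0003, -2.9557], 'wrist_force': [0.3248, -0.5352, -7.2124], 'width': 0.0115, 'joint_positions': [0.3556, 0.3861, 0.8378, 0.0001, 1.9181, -1.4011]}
```

View pics/over.png

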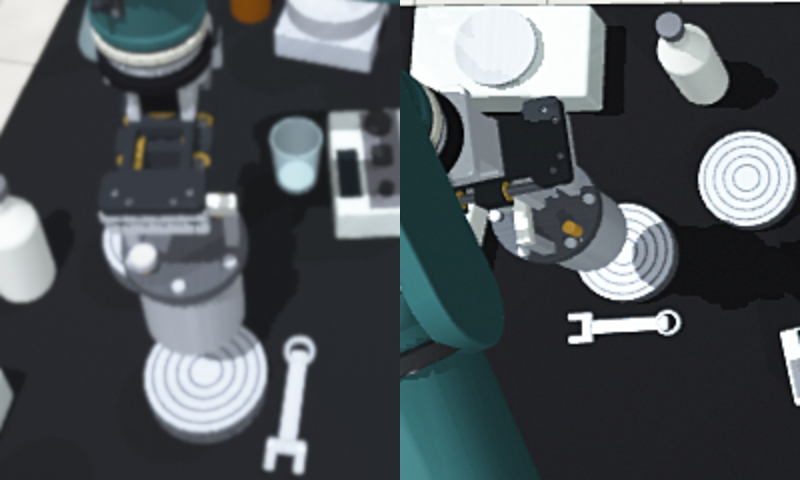

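The vessel hangs upright above the left cooler and the path down is clear. Lowering; contact is expected at TCP z of about 0.177.

carry_out:
  commands:
    - [0, 0, 0.008, 0, 0, 0]
    - [0, 0, 0.02, 0, 0, 0]
    - [0, 0, 0.033, 0, 0, 0]
    - [0, 0, 0.046, 0, 0, 0]
    - [0, 0, 0.06, 0, 0, 0]

```text
time: 15.45
tool_pos: [0.611, 0.2862, 0.2316]
ee_rot: [-3.141, -0.001, -2.957]
wrist_force: [-0.1, 0.6, -6.6]
width: 0.0115
finger_force: 30.0
```

carry_out:
  commands:
    - [0, 0, 0.013, 0, 0, 0]
    - [0, 0, 0.024, 0, 0, 0]
    - [0, 0, 0.034, 0, 0, 0]
    - [0, 0, 0.042, 0, 0, 0]
    - [0, 0, 0.047, 0, 0, 0]

```text
time: 15.95
tool_pos: [0.6112, 0.2865, 0.1855]
ee_rot: [-3.142, -0.001, -2.956]
wrist_force: [-0.4, -0.2, -6.8]
width: 0.0115
finger_force: 30.0
```

carry_out:
  commands:
    - [0, 0, 0.001, 0, 0, 0]
    - [0, 0, 0.002, 0, 0, 0]
    - [0, 0, 0.003, 0, 0, 0]
    - [0, 0, 0.004, 0, 0, 0]
    - [0, 0, 0.005, 0, 0, 0]

```text
time: 16.45
tool_pos: [0.6115, 0.2866, 0.1819]
ee_rot: [3.141, 0.001, -2.956]
wrist_force: [-0.1, 0.3, -6.6]
width: 0.0115
finger_force: 30.0
```

carry_out:
  commands:
    - [0, 0, 0.001, 0, 0, 0]
    - [0, 0, 0.0015, 0, 0, 0]
    - [0, 0, 0.002, 0, 0, 0]
    - [0, 0, 0.0025, 0, 0, 0]
    - [0, 0, 0.003, 0, 0, 0]

```text
time: 16.95
tool_pos: [0.6114, 0.2866, 0.1785]
ee_rot: [3.142, 0.0, -2.956]
wrist_force: [-0.5, 0.7, -6.1]
width: 0.0118
finger_force: 30.0
```

carry_out:
  commands:
    - [0, 0, 0.0005, 0, 0, 0]
    - [0, 0, 0.001, 0, 0, 0]
    - [0, 0, 0.0015, 0, 0, 0]
    - [0, 0, 0.002, 0, 0, 0]
    - [0, 0, 0.002, 0, 0, 0]

```text
time: 17.45
tool_pos: [0.6114, 0.2865, 0.1774]
ee_rot: [3.141, 0.001, -2.956]
wrist_force: [-1.1, 0.3, -3.3]
width: 0.0119
finger_force: 30.0
```

carry_out:
  commands:
    - [0, 0, 0.0005, 0, 0, 0]
    - [0, 0, 0.001, 0, 0, 0]
    - [0, 0, 0.001, 0, 0, 0]
    - [0, 0, 0.001, 0, 0, 0]
    - [0, 0, 0.001, 0, 0, 0]

```text
time: 17.95
tool_pos: [0.6116, 0.2866, 0.1774]
ee_rot: [3.141, 0.002, -2.956]
wrist_force: [-2.3, -2.1, 5.4]
width: 0.0116
finger_force: 30.0
```

It is seated: z stopped and the load has reversed. Releasing, then backing straight up.

carry_out:
  commands:
    - [0, 0, -0.0005, 0, 0, 0]
    - [0, 0, -0.0005, 0, 0, 0]
    - [0, 0, -0.0005, 0, 0, 0]
    - [0, 0, -0.0005, 0, 0, 0]
    - [0, 0, -0.0005, 0, 0, 0]
  jaw: 0.8

```text
time: 18.45
tool_pos: [0.6114, 0.2866, 0.1756]
ee_rot: [3.141, -0.0, -2.956]
wrist_force: [0.0, 0.2, 0.8]
width: 0.0484
finger_force: 0.0
```

carry_out:
  commands:
    - [0, 0, 0, 0, 0, 0]
    - [0, 0, 0, 0, 0, 0]
    - [0, 0, 0, 0, 0, 0]
    - [0, 0, 0, 0, 0, 0]
    - [0, 0, 0, 0, 0, 0]

```text
time: 18.95
tool_pos: [0.6114, 0.2866, 0.176]
ee_rot: [3.142, 0.0, -2.956]
wrist_force: [0.2, 0.2, 0.2]
width: 0.075
finger_force: 0.0
```

carry_out:
  commands:
    - [0, 0, -0.01, 0, 0, 0]
    - [0, 0, -0.03, 0, 0, 0]
    - [0, 0, -0.06, 0, 0, 0]
    - [0, 0, -0.09, 0, 0, 0]
    - [0, 0, -0.12, 0, 0, 0]

```text
time: 19.45
tool_pos: [0.6112, 0.2865, 0.2982]
ee_rot: [3.141, 0.001, -2.956]
wrist_force: [0.8, -0.2, -0.5]
width: 0.0753
finger_force: 0.0
```

carry_out:
  commands:
    - [0.04, 0, 0, 0, 0, 0]
    - [0.08, 0, 0, 0, 0, 0]
    - [0.12, 0, 0, 0, 0, 0]
    - [0.16, 0, 0, 0, 0, 0]
    - [0.2, 0, 0, 0, 0, 0]

```text
time: 19.95
tool_pos: [0.4132, 0.2494, 0.297]
ee_rot: [3.141, 0.002, -2.956]
wrist_force: [0.4, 0.2, 0.3]
width: 0.0753
finger_force: 0.0
```

carry_out:
  commands:
    - [0, 0, 0, 0, 0, 0]
    - [0, 0, 0, 0, 0, 0]
    - [0, 0, 0, 0, 0, 0]
    - [0, 0, 0, 0, 0, 0]
    - [0, 0, 0, 0, 0, 0]

```text
time: 20.45
tool_pos: [0.4157, 0.2498, 0.2956]
ee_rot: [-3.141, -0.001, -2.957]
wrist_force: [0.4, 0.7, -0.5]
width: 0.0749
finger_force: 0.0
```

Run:
```python
from bench import *
from h import *
a=[]
for n in("side","top"):
    s=snapshot(n); P=cloud(s); X=s["R"]@np.array([.611,.287,.1])+s["t"]; u,v=(X[:2]/X[2]*s["fx"]+[s["cx"],s["cy"]]).astype(int); u=max(u,100);v=min(v,300)
    a.append(cv2.resize(s["img"][v-120:v+120,u-100:u+100],(400,480)))
    hsv=cv2.cvtColor(s["img"],cv2.COLOR_RGB2HSV)
    m=(abs(P[...,2]-.198)<.012)&(np.hypot(P[...,0]-.611,P[...,1]-.287)<.08)&(hsv[...,2]>120)
    w=P[m]; print(n,len(w),w.mean(0) if len(w) else 0, np.percentile(w[:,2],[5,50,95]) if len(w) else 0)
cv2.imwrite("pics/end.png",np.hstack(a)[:,:,::-1])
```

```text
side 495 [0.61228317 0.28938606 0.1999524 ] [0.19092301 0.20153637 0.20453894]
top 329 [0.61080691 0.28421791 0.19884787] [0.19075404 0.19988015 0.20257088]
```

View pics/end.png

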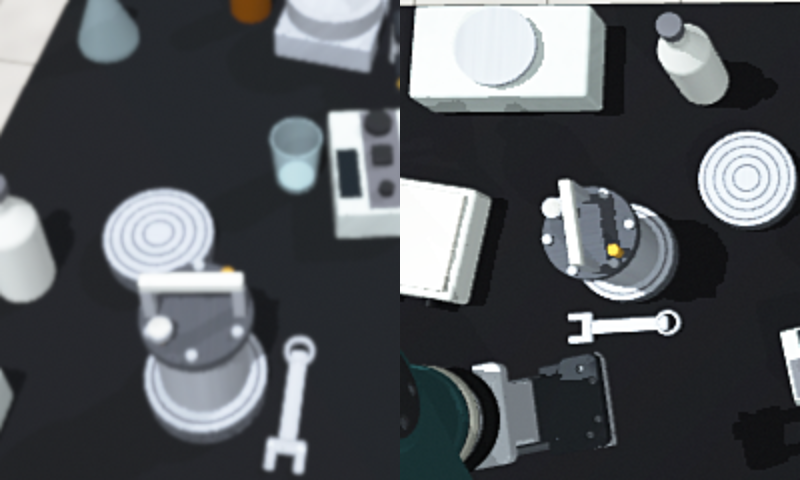

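The vessel stands upright on the left cooler, centred to about 2 mm with the handle top near 0.20, and the wrench and beaker have not moved. Handing in.

```bash
python3 -c "
from bench import *
print(close_job())"
```

```text
the job is handed in; nothing more can be done
None
```

I pressed and released the small key, then the large key, without touching the start key, then lifted the steel vessel out and set it upright on the left cooling plate; the job was handed in at about 20.5 s of the 62 s allowed, with no verdict returned.

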